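# Power up the board test jig and hold its test button

### The job

Start a test of the circuit board in the bench test jig by pressing with the closed fingertips: first switch the blue rocker fully on, then the yellow rocker fully on (push down the raised far half, the one with the dot, until it lies flat), then press the green button all the way down and keep it down; the program finishes while still holding it. Leave the white rocker and the red button alone, and leave the circuit board, the tape roll and the yellow screwdriver where they are: nothing is to be gripped, lifted or pushed about.

Things in the scene. Friction and masses are not known exactly. Their poses are not given: they have to be found in the camera images.
- test_jig: Grey test jig box fixed to the bench, 180 (x) x 280 (y) x 45 mm high. Origin: centre of its underside; x points to its back, z up; all switches are turned like it. Three rockers in a row 45 mm behind the centre, 90 mm apart, in any order; green and red buttons 45 mm before the centre, 90 mm left and right of the middle, either way round; the circuit board lies between the buttons.
- blue_switch: Blue rocker switch, black frame 62 (x) x 40 (y) x 9 mm high. Origin: centre of its underside, on the jig's top face (45 mm above the bench). Its cap, 30 mm wide (y), 49 mm long (x), tips about an axis along y 12 mm above the origin. It is a shallow V: off, the near half lies flat at that height and the far half rises at 0.4 rad; on, the far half lies flat and the near half is up.
- blue_rocker (a joint): Tip angle of the blue rocker in rad: about 0 off, 0.4 fully on. It has no spring: it stays where it is left, and turns at about 3 N pressed down at the dot.
- blue_dot (a point): White dot, 7 mm, in the middle of the blue rocker's far half, on its surface, 14 mm behind the tipping axis. Push straight down here; it goes down about 5 mm, to 57 mm above the bench.
- yellow_switch: The yellow rocker switch, same make, size and origin as the blue one.
- yellow_rocker (a joint): Tip angle of the yellow rocker in rad, as for the blue one: about 0 off, 0.4 fully on.
- yellow_dot (a point): White dot in the middle of the yellow rocker's far half, as on the blue one.
- white_switch: The white rocker switch (black dot), same make, size and origin: to be left off.
- white_rocker (a joint): Tip angle of the white rocker in rad: about 0 off; to be left off.
- green_button: The green push button with its steel collar, 42 mm across, 12 mm high. Origin: centre of its underside on the jig's top face (45 mm above the bench).
- green_cap (a joint): Travel of the green cap in m: 0 up, 0.006 fully down. A spring pushes it back: about 1 N at the top, 5 N fully down.
- green_top (a point): Centre of the top face of the green cap (32 mm across), 69 mm above the bench when up, 63 mm fully down.
- red_button: The red push button, same make, size and origin as the green one: to be left alone.
- red_cap (a joint): Travel of the red cap in m: 0 up, 0.006 fully down; to be left alone.
- circuit_board: Loose circuit board, 50 (x) x 88 (y) x 10 mm, in its nest on the jig between the two buttons, its underside 48 mm above the bench. Origin: centre of its underside.
- black_tape: Loose roll of black tape, 72 mm across, 17 mm high, lying in front of the jig. Origin: centre of its underside.
- trimmer: Loose yellow trimming screwdriver, 112 x 9 x 9 mm, lying in front of the jig. Origin: centre of its underside.

How it is judged:
On the way, in this order (a step that is already met when the one before it is completed fails the run):
1. the blue rocker is pressed fully on with the fingers (value of joint blue_rocker above 0.32 rad and contact force between the fingers and blue_switch above 0.3 N).
2. then the yellow rocker is pressed fully on with the fingers (value of joint yellow_rocker above 0.32 rad and contact force between the fingers and yellow_switch above 0.3 N).
3. then the green button is held down with the fingers (value of joint green_cap above 0.0045 m and contact force between the fingers and green_button above 1 N), for 0.3 s.
At the end, for the whole second after the job is handed in: Blue and yellow rockers on (over 0.32 of 0.4 rad), white rocker off (under 0.12 rad), red button up (under 2 mm), green button held over 4.5 of its 6 mm down by the fingers with over 1 N; circuit board within 15 mm, tape roll and yellow screwdriver within 20 mm of where they lay (all of step 3 and value of joint each of blue_rocker, yellow_rocker above 0.32 rad and value of joint white_rocker below 0.12 rad and value of joint red_cap below 0.002 m and distance of circuit_board from where it was at the start of the episode below 0.015 m and distance of each of black_tape, trimmer from where it was at the start of the episode below 0.02 m); the arm keeps its last pose, push and grip.
It fails at once if the yellow rocker is switched before the blue one is on (value of joint yellow_rocker above 0.2 rad and value of joint blue_rocker below 0.3 rad).
It fails at once if the green button is pressed before both rockers are on (value of joint green_cap above 0.003 m and value of joint any of blue_rocker, yellow_rocker below 0.3 rad).
It fails at once if the white rocker is switched or the red button pressed (value of joint white_rocker above 0.2 rad or value of joint red_cap above 0.003 m).
It fails at once if the circuit board is lifted or pushed about (distance of circuit_board from where it was at the start of the episode above 0.015 m).
It fails at once if the tape roll or the yellow screwdriver is lifted or pushed about (distance of any of black_tape, trimmer from where it was at the start of the episode above 0.02 m).
It also fails if it takes over 40 s, if anything falls off the work surface, if the arm or the gripper's body presses on something with over 40 N, if the wrist force passes 120 N, or if a joint passes its speed limit or range.

### The arm

A 6-joint arm with a two-finger parallel gripper is mounted at the origin on a cart in front of the work surface, level with it; the furniture and walls round the work are solid. World frame = base frame: x ahead of the robot, y to its left, z up, the work surface at z = 0. Lengths are in m, angles in rad, forces in N, time in s.
With the tool pointing down it reaches from about 0.275 to 0.825 m from the base axis. Payload 5.2 kg.
Tool frame: the origin (TCP) lies midway between the tips of the shut fingers; the grasp point (between the pads) lies 19 mm behind it; z points along the fingers, y is the line along which they close (so a half turn about z gives the same grasp; the last joint's range is limited). The gripper opens to 93 mm and grips with 3 to 60 N. Pads are 15 mm wide; open, the fingers measure 128 mm over their backs; the gripper's body (75 mm by 188 mm) begins 65 mm behind the grasp point.
Start: joints at [1.13, 0.259, 1.535, -0, 1.348, -0.203], TCP at [0.13, 0.535, 0.219] pointing down, gripper open.
Joint ranges: [-3.14, 3.14], [-0.91, 2.08], [0.19, 2.58], [-1.22, 4.36], [0.22, 2.71], [-3.12, 3.12]. Speed limits (rad/s): [2.57, 2.57, 3.14, 3.14, 3.14, 3.14].

### API

Orientations are given as a unit quaternion [w, x, y, z].
In Python, from rig import env gives the robot as it stands. The module is installed in compiled form; this text tells all that it offers.
- The arm moves only by the tool drive_tool, never from a script. Its argument "series" is a list of rows, each an object with "dp": the shift along the tool's x, y, z in cm, a list of three; "twist": the turn, a rotation vector about the tool's x, y, z in degrees, a list of three. In form: [{"dp": [dx, dy, dz], "twist": [ax, ay, az]}, ...]. A call has exactly 5 rows; each row shifts and turns the commanded pose from where the row before left it, along the tool's axes as they then stand; what a row does not reach is not made up. A row lasts 1/10 s, in which the tool goes at most 50 mm and 8.59 degrees, less where a joint would pass 70% of its speed; a pose out of reach is approached as far as the arm can. A call is refused whole if a number of a shift passes 5 or a number of a turn 8.59, either way. A call with a gripper value outside its range is refused whole. "grip" is the finger opening in cm, from 0 to 9.3, set as the call begins (left out, the last holds). The fingers move at their own pace and stop on an object; "newtons" is the grip in N (left out, the last holds). Time passes only in rows, so rows that do not move let the fingers close, or fill a call up. It gives the time, the measured TCP pose, the force, the opening and the grip force at its end, in the units of the state.
- env.state(): the state, without advancing time (a new reading comes with each control period).
- env.capture(name): name is "scene" or "side" or "wrist"; returns a dict with "pixels" (420x560x3 uint8, red, green, blue), "fx", "fy", "cx", "cy" (pixels), "extrinsics" (4x4, takes a point from camera to world coordinates); the wrist camera has in their place "hand_eye" (4x4, takes a point from camera to tool coordinates, whose origin is the TCP and whose axes are the flange's). Camera axes: x right, y up, looking along -z (the intrinsics and any distortion apply to the point x, -y, -z); pixel columns grow to the right and rows downward; lengths in m; the calibration is good to about 2 mm. A picture is of the moment at which its call begins: read the wrist's pose just before it. There is no depth.
- env.hand_in(): hands the job in; it is judged then, once.
The state is a dict: "time": time; "joints": joint angles; "qd": joint speeds; "joint_efforts": joint torques, N m; "tool_pos": TCP position; "ee_rot": TCP orientation; "contact_force": force on the tool from outside, world axes, zero at the start; "moment": the same for the moment, N m; "finger_gap": finger opening in m; "grip_force": force on a finger pad.
Only numpy, scipy, OpenCV 4.12 (cv2) and the standard library are available. Lean on these libraries where they do the work, as an engineer would, in place of code of your own. Each camera call takes 0.05 s, during which the arm holds its last target. There are 200 camera calls.

## Working session

There is one attempt and no reset: what is moved stays moved. The work goes in short steps, Python scripts to look and compute and a tool call to move; the robot and the scene stay as the last step left them, time stands still between calls to the robot, and variables do not carry over. Pictures are saved under pics/ and viewed, at most 10 in all, crops included, and the job is handed in when it is done.

Besides the shell and the picture viewer there is one more tool, called after "Call:" in YAML: its name, and indented under it one key for each argument. drive_tool: Moves the arm, as the interface text tells. Its arguments: {"type":"object","properties":{"series":{"type":"array","items":{"type":"object","properties":{"dp":{"type":"array","items":{"type":"number"}},"twist":{"type":"array","items":{"type":"number"}}}}},"grip":{"type":"number"},"newtons":{"type":"number"}},"required":["series"]}

```bash
mkdir -p pics
python3 - <<'E'
from rig import env
import cv2,numpy as np,pickle
s=env.state();print({k:np.round(v,3).tolist() for k,v in s.items()})
d={}
for n in("scene","side"):
    c=env.capture(n);d[n]=c;cv2.imwrite(f"pics/{n}0.png",c["pixels"][...,::-1])
    print(n,c["fx"],c["cx"],c["cy"],[k for k in c],np.round(c["extrinsics"],3).tolist())
pickle.dump(d,open("c0.pkl","wb"))
E
```

```text
{'time': 0.0, 'joints': [1.13, 0.259, 1.536, -0.0, 1.348, -0.203], 'qd': [-0.001, -0.0, -0.001, 0.001, 0.0, 0.001], 'joint_efforts': [-0.0, -43.73, -28.4, 0.072, 0.041, -0.0], 'tool_pos': [0.129, 0.534, 0.218], 'ee_rot': [-0.0, 0.119, 0.993, -0.001], 'contact_force': [0.681, 1.294, -0.477], 'moment': [0.063, -0.027, 0.013], 'grip_force': 0.0, 'finger_gap': 0.092}
scene 467.9829844769961 276.05802415963115 205.34799413309617 ['pixels', 'fx', 'fy', 'cx', 'cy', 'extrinsics'] [[-0.739, 0.499, -0.452, 0.119], [-0.673, -0.55, 0.493, 0.291], [-0.003, 0.669, 0.743, 0.688], [0.0, 0.0, 0.0, 1.0]]
side 543.6240359745494 281.9402008859549 207.24066924556863 ['pixels', 'fx', 'fy', 'cx', 'cy', 'extrinsics'] [[-0.995, -0.025, 0.099, 0.578], [0.102, -0.368, 0.924, 0.671], [0.013, 0.929, 0.369, 0.387], [0.0, 0.0, 0.0, 1.0]]
```

View pics/scene0.png

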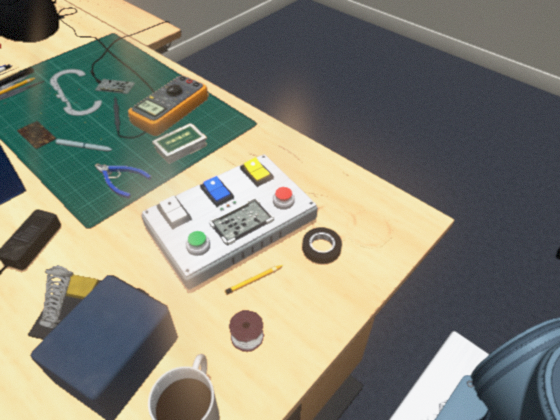

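View pics/side0.png

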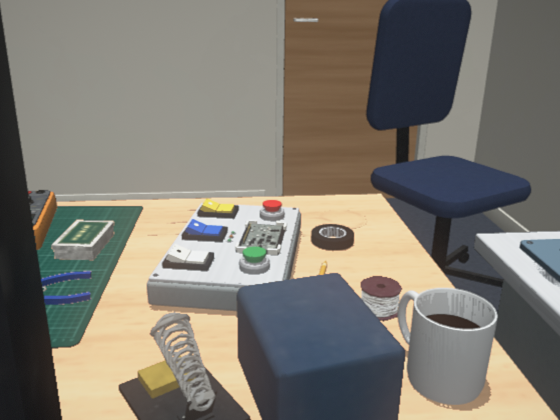

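The scene view shows the jig with rockers (left to right) white (174,210), blue (217,190) and yellow (257,170). Green is at (198,240) and red at (284,196). I'll enlarge it.

Run:
```python
import cv2
a=cv2.imread("pics/scene0.png")[145:285,135:325];cv2.imwrite("pics/sc.png",cv2.resize(a,None,fx=4,fy=4,interpolation=cv2.INTER_CUBIC))
a=cv2.imread("pics/side0.png")[185:305,145:345];cv2.imwrite("pics/si.png",cv2.resize(a,None,fx=4,fy=4,interpolation=cv2.INTER_CUBIC))
```

```text
(no output)
```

View pics/sc.png

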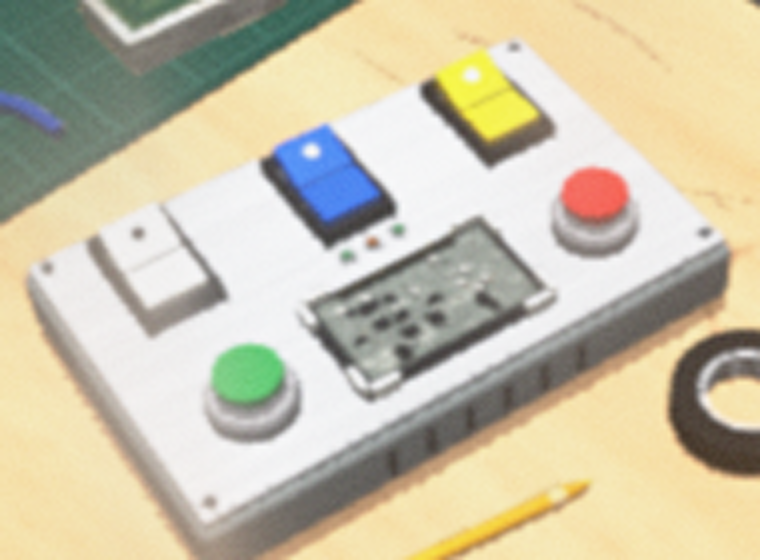

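View pics/si.png

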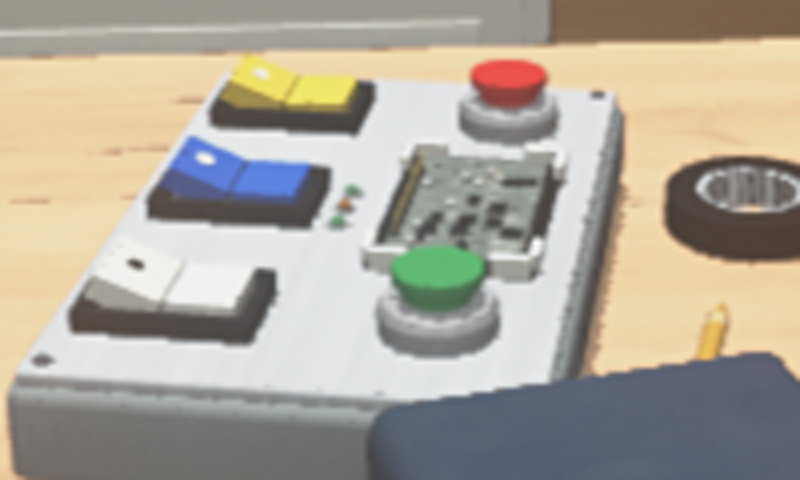

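```bash
cat > h.py <<'E'
import numpy as np,pickle
from scipy.optimize import least_squares
def proj(c,P):
    q=(np.asarray(P)-c["extrinsics"][:3,3])@c["extrinsics"][:3,:3]
    return np.c_[c["cx"]+c["fx"]*q[:,0]/-q[:,2],c["cy"]-c["fy"]*q[:,1]/-q[:,2]]
def world(p,L): 
    c,s=np.cos(p[2]),np.sin(p[2]);L=np.asarray(L)
    return np.c_[p[0]+c*L[:,0]-s*L[:,1],p[1]+s*L[:,0]+c*L[:,1],L[:,2]]
# jig: white,blue,yellow dots; green,red   (+y left: white is left)
L=np.array([[.058,.09,.0625],[.058,0,.0625],[.058,-.09,.0625],[-.045,.09,.069],[-.045,-.09,.069]])
E
python3 - <<'E'
from h import *
d=pickle.load(open("c0.pkl","rb"))
f=lambda a,o:(np.array(a)+.5)/4-.5+o
U={"scene":f([(139,233),(311,151),(472,75),(248,374),(595,194)],(135,145)),
"side":f([(136,264),(205,158),(261,73),(437,265),(509,77)],(145,185))}
for ks in (("scene",),("side",),("scene","side")):
    r=least_squares(lambda p:np.concatenate([(proj(d[k],world(p,L))-U[k]).ravel() for k in ks]),[.5,.0,0.])
    print(ks,np.round(r.x,4),np.round(r.fun,1).tolist())
    print(np.round(world(r.x,L),4).tolist())
E
```

```text
('scene',) [ 0.5698 -0.0733 -0.2179] [-0.1, 0.3, 0.2, 0.3, 0.0, 0.4, -0.3, -0.5, 0.1, -0.5]
[[0.6459, 0.002, 0.0625], [0.6265, -0.0859, 0.0625], [0.607, -0.1738, 0.0625], [0.5454, 0.0243, 0.069], [0.5065, -0.1515, 0.069]]
('side',) [ 0.5694 -0.0702 -0.2168] [-0.4, 0.2, -0.1, 0.2, 0.1, -0.1, 0.3, 0.4, 0.2, -1.4]
[[0.6454, 0.0053, 0.0625], [0.626, -0.0826, 0.0625], [0.6067, -0.1705, 0.0625], [0.5448, 0.0274, 0.069], [0.5061, -0.1484, 0.069]]
('scene', 'side') [ 0.5695 -0.0725 -0.2173] [-0.3, 0.7, 0.0, 0.7, -0.2, 0.7, -0.5, -0.0, -0.0, -0.2, -0.4, -0.6, -0.1, -0.4, 0.1, -0.6, 0.1, -0.3, 0.1, -1.9]
[[0.6455, 0.0029, 0.0625], [0.6261, -0.085, 0.0625], [0.6067, -0.1729, 0.0625], [0.5449, 0.0251, 0.069], [0.5061, -0.1507, 0.069]]
```

The two views agree within about 3 mm: jig at (0.5695, -0.0725), yaw -0.217. Next I'll work out the box height for clearance and the route in tool axes.

```bash
cat >> h.py <<'E'
from scipy.spatial.transform import Rotation as R
T=dict(blue=(.626,-.0845),yellow=(.607,-.1725),green=(.545,.0255))
def togo(s,tgt):
    w,x,y,z=s["ee_rot"];r=R.from_quat([x,y,z,w])
    want=R.from_matrix(np.array([[-np.cos(.2173),np.sin(.2173),0],[np.sin(.2173),np.cos(.2173),0],[0,0,-1]]).T)
    want=R.from_matrix(np.c_[[-np.cos(.2173),np.sin(.2173),0],[np.sin(.2173),np.cos(.2173),0],[0,0,-1]])
    print("dp cm",np.round(r.inv().apply(np.array(tgt)-s["tool_pos"])*100,2),"twist",np.round(np.degrees((r.inv()*want).as_rotvec()),2),"F",np.round(s["contact_force"],2),"tcp",np.round(s["tool_pos"],4),"t",s["time"],"gap",s["finger_gap"])
E
python3 - <<'E'
from h import *
from rig import env
d=pickle.load(open("c0.pkl","rb"))
for a,b in (((165,293),(345,277)),((176,330),(391,345)),((110,278),(240,293))):
    r=least_squares(lambda p:np.r_[(proj(d["scene"],[p])[0]-a),(proj(d["side"],[p])[0]-b)],[.4,.2,.1]);print(r.x,r.cost)
s=env.state();print(env.__class__)
togo(s,(*T["blue"],.16))
E
```

```text
[0.45953596 0.1463905  0.1013554 ] 150.06701740930117
[0.41870685 0.17027749 0.03414227] 615.0657682997294
[0.56734004 0.1725089  0.09264247] 0.019123213564440997
<class 'host.Robot'>
dp cm [-62.84 -48.41   5.85] twist [-0.09 -0.02 -1.18] F [-0.63 -1.25  0.86] tcp [0.1294 0.5341 0.2179] t 0.1 gap 0.09305360023383917
```

Call:
drive_tool:
  grip: 0
  newtons: 20
  series:
    - {"dp": [-2,-1.5,0],"twist": [0,0,-1.2]}
    - {"dp": [-3,-2.4,0],"twist": [0,0,0]}
    - {"dp": [-3,-2.4,0],"twist": [0,0,0]}
    - {"dp": [-3,-2.4,0],"twist": [0,0,0]}
    - {"dp": [-3,-2.4,0],"twist": [0,0,0]}

```text
time: 0.6
tool_pos: [0.2424, 0.3943, 0.2183]
ee_rot: [-0.0, 0.108, 0.994, -0.0]
contact_force: [2.1, 0.1, -0.2]
finger_gap: 0.0578
grip_force: 0.0
```

Call:
drive_tool:
  series:
    - {"dp": [-3,-2.4,0],"twist": [0,0,0]}
    - {"dp": [-3,-2.4,0],"twist": [0,0,0]}
    - {"dp": [-3,-2.4,0],"twist": [0,0,0]}
    - {"dp": [-3,-2.4,0],"twist": [0,0,0]}
    - {"dp": [-3,-2.4,0],"twist": [0,0,0]}

```text
time: 1.1
tool_pos: [0.3631, 0.2448, 0.2185]
ee_rot: [-0.0, 0.108, 0.994, -0.0]
contact_force: [0.2, 0.6, 0.0]
finger_gap: 0.0174
grip_force: 0.0
```

Call:
drive_tool:
  series:
    - {"dp": [-3,-2.4,0],"twist": [0,0,0]}
    - {"dp": [-3,-2.4,0],"twist": [0,0,0]}
    - {"dp": [-3,-2.4,0],"twist": [0,0,0]}
    - {"dp": [-3,-2.4,0],"twist": [0,0,0]}
    - {"dp": [-3,-2.4,0],"twist": [0,0,0]}

```text
time: 1.6
tool_pos: [0.4839, 0.0953, 0.2184]
ee_rot: [-0.0, 0.108, 0.994, 0.0]
contact_force: [-0.5, 0.2, -0.8]
finger_gap: 0.0007
grip_force: 0.0
```

Call:
drive_tool:
  series:
    - {"dp": [-3,-2.4,0],"twist": [0,0,0]}
    - {"dp": [-3,-2.4,0],"twist": [0,0,0]}
    - {"dp": [-3,-2.4,0],"twist": [0,0,0]}
    - {"dp": [-2,-1,0],"twist": [0,0,0]}
    - {"dp": [0,0,0],"twist": [0,0,0]}

```text
time: 2.1
tool_pos: [0.5746, -0.0094, 0.2176]
ee_rot: [-0.0, 0.11, 0.994, -0.0]
contact_force: [0.2, 0.7, -0.1]
finger_gap: 0.0004
grip_force: 0.0
```

Run:
```python
from h import *
from rig import env
togo(env.state(),(*T["blue"],.10))
```

```text
dp cm [-6.66 -6.2  11.76] twist [-0.03 -0.03 -0.14] F [ 0.2   0.73 -0.12] tcp [ 0.5746 -0.0094  0.2176] t 2.1 gap 0.0003872386529820738
```

Descend to 30 mm or so above the blue dot, then check.

Call:
drive_tool:
  series:
    - {"dp": [-3.3,-3.1,0],"twist": [0,0,0]}
    - {"dp": [-3.35,-3.1,0],"twist": [0,0,0]}
    - {"dp": [0,0,4],"twist": [0,0,0]}
    - {"dp": [0,0,4],"twist": [0,0,0]}
    - {"dp": [0,0,3],"twist": [0,0,0]}

```text
time: 2.6
tool_pos: [0.6228, -0.0807, 0.106]
ee_rot: [-0.002, 0.108, 0.994, 0.001]
contact_force: [-0.3, 0.0, -1.1]
finger_gap: 0.0008
grip_force: 0.0
```

Call:
drive_tool:
  series:
    - {"dp": [0,0,0.7],"twist": [0,0,0]}
    - {"dp": [0,0,0],"twist": [0,0,0]}
    - {"dp": [0,0,0],"twist": [0,0,0]}
    - {"dp": [0,0,0],"twist": [0,0,0]}
    - {"dp": [0,0,0],"twist": [0,0,0]}

```text
time: 3.1
tool_pos: [0.6257, -0.082, 0.1036]
ee_rot: [0.002, 0.108, 0.994, -0.0]
contact_force: [-0.0, -0.3, -0.2]
finger_gap: 0.0001
grip_force: 0.0
```

Run:
```python
from h import *
from rig import env
import cv2
s=env.state();togo(s,(*T["blue"],.07))
c=env.capture("side");w=env.capture("wrist");a=env.capture("scene")
pickle.dump((s,c,w,a),open("c1.pkl","wb"))
z=lambda i,f:cv2.resize(i,None,fx=f,fy=f,interpolation=cv2.INTER_CUBIC)
o=np.vstack([z(c["pixels"][150:300,140:340],2),z(a["pixels"][130:280,140:340],2)])
o=np.hstack([o,z(w["pixels"],.7)[:0] if 0 else np.pad(z(w["pixels"],.7),((0,600-294),(0,0),(0,0)))])
cv2.imwrite("pics/b1.png",o[...,::-1]);print(o.shape)
```

```text
dp cm [-0.07 -0.24  3.36] twist [-0.02  0.19  0.03] F [-0.04 -0.26 -0.23] tcp [ 0.6257 -0.082   0.1036] t 3.1 gap 8.747542662214234e-05
(600, 792, 3)
```

View pics/b1.png

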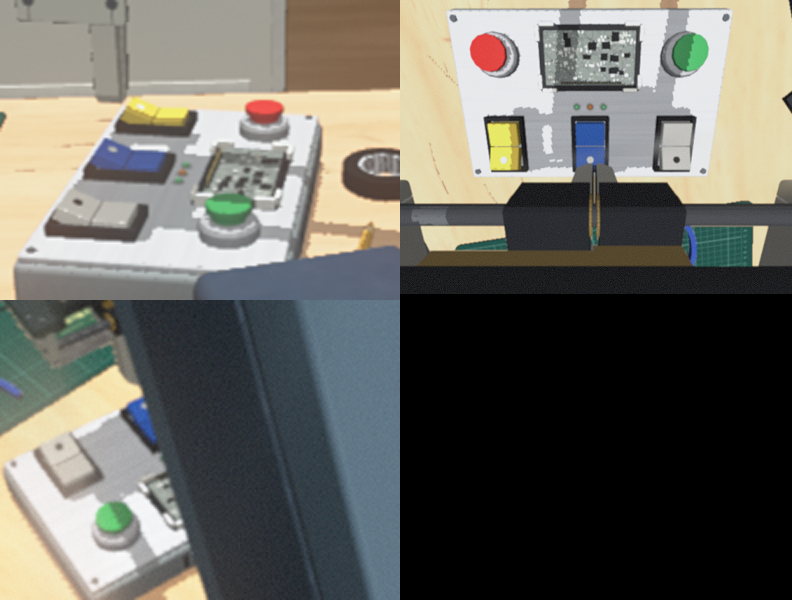

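The wrist view shows the blue dot at mosaic (590,160), right under the fingertips at (594,168), and all switches still off. I'll refine the fit with the wrist camera.

Run:
```python
from h import *
s,c,w,a=pickle.load(open("c1.pkl","rb"))
q=s["ee_rot"];M=np.eye(4);M[:3,:3]=R.from_quat([*q[1:],q[0]]).as_matrix();M[:3,3]=s["tool_pos"]
w["extrinsics"]=M@w["hand_eye"]
U=(np.array([(677,160),(590,160),(505,160),(691,53),(488,52)])-[400,0])/.7
r=least_squares(lambda p:(proj(w,world(p,L))-U).ravel(),[.57,-.07,-.22])
print(r.x,np.round(r.fun,1));print(np.round(world(r.x,L),4).tolist());print(proj(w,[s["tool_pos"]])*.7+[400,0])
import cv2
p=w["pixels"];m=p[200:260,240:310];cv2.imwrite("pics/w1.png",cv2.resize(p[0:260,90:470],None,fx=2,fy=2,interpolation=cv2.INTER_CUBIC)[...,::-1])
```

```text
[ 0.57168653 -0.07338068 -0.21619416] [-0.1  0.1  0.7  0.1 -1.6  0.   1.7 -0.4 -0.8  0.7]
[[0.6476, 0.0021, 0.0625], [0.6283, -0.0858, 0.0625], [0.609, -0.1737, 0.0625], [0.547, 0.0242, 0.069], [0.5084, -0.1516, 0.069]]
[[593.43572417 173.46080012]]
```

View pics/w1.png

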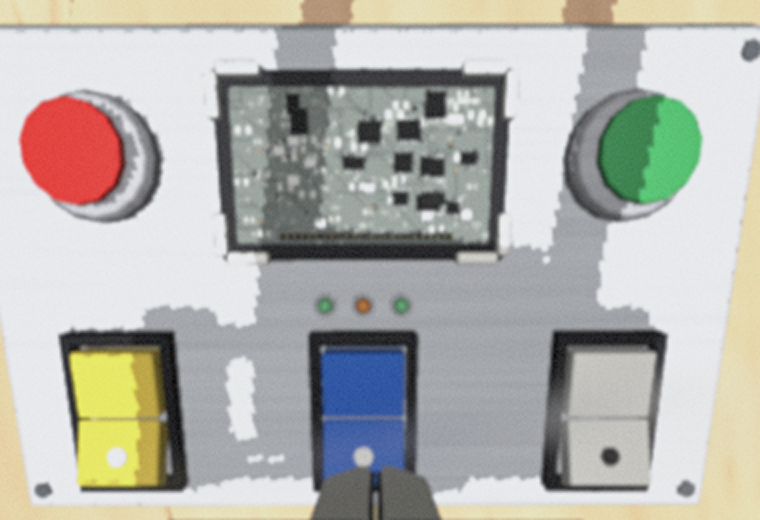

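Call:
drive_tool:
  series:
    - {"dp": [-0.2,-0.3,1],"twist": [0,0,0]}
    - {"dp": [0,0,1.5],"twist": [0,0,0]}
    - {"dp": [0,0,0.8],"twist": [0,0,0]}
    - {"dp": [0,0,0],"twist": [0,0,0]}
    - {"dp": [0,0,0],"twist": [0,0,0]}

```text
time: 3.75
tool_pos: [0.6259, -0.0853, 0.0684]
ee_rot: [-0.0, 0.108, 0.994, 0.0]
contact_force: [0.8, 0.1, -0.3]
finger_gap: 0.0004
grip_force: 0.0
```

Call:
drive_tool:
  series:
    - {"dp": [0,0,0.3],"twist": [0,0,0]}
    - {"dp": [0,0,0.3],"twist": [0,0,0]}
    - {"dp": [0,0,0.2],"twist": [0,0,0]}
    - {"dp": [0,0,0.2],"twist": [0,0,0]}
    - {"dp": [0,0,0],"twist": [0,0,0]}

```text
time: 4.25
tool_pos: [0.6264, -0.0853, 0.0588]
ee_rot: [0.0, 0.108, 0.994, -0.0]
contact_force: [2.4, -0.8, 3.1]
finger_gap: 0.0004
grip_force: 1.1
```

Contact at 3 N and z 58.8 mm, so I'll push on.

Call:
drive_tool:
  series:
    - {"dp": [0,0,0.1],"twist": [0,0,0]}
    - {"dp": [0,0,0.1],"twist": [0,0,0]}
    - {"dp": [0,0,0.1],"twist": [0,0,0]}
    - {"dp": [0,0,0],"twist": [0,0,0]}
    - {"dp": [0,0,0],"twist": [0,0,0]}

```text
time: 4.75
tool_pos: [0.6265, -0.0853, 0.0572]
ee_rot: [0.001, 0.108, 0.994, -0.0]
contact_force: [-1.0, 0.7, 10.3]
finger_gap: 0.0003
grip_force: 5.3
```

It has bottomed out at 57.2 mm with 10 N. Lift and look.

Call:
drive_tool:
  series:
    - {"dp": [0,0,0.1],"twist": [0,0,0]}
    - {"dp": [0,0,0],"twist": [0,0,0]}
    - {"dp": [0,0,-1],"twist": [0,0,0]}
    - {"dp": [0,0,-3],"twist": [0,0,0]}
    - {"dp": [0,0,-1],"twist": [0,0,0]}

```text
time: 5.25
tool_pos: [0.6265, -0.0853, 0.1066]
ee_rot: [0.001, 0.108, 0.994, -0.0]
contact_force: [0.9, 0.1, 0.2]
finger_gap: 0.0004
grip_force: 0.0
```

Run:
```python
from h import *
from rig import env
import cv2
s=env.state();togo(s,(.608,-.173,.068))
c=env.capture("side")
cv2.imwrite("pics/s2.png",cv2.resize(c["pixels"][185:305,145:345],None,fx=4,fy=4,interpolation=cv2.INTER_CUBIC)[...,::-1])
```

```text
dp cm [-0.07 -8.96  3.86] twist [-0.01  0.09  0.03] F [0.86 0.05 0.23] tcp [ 0.6265 -0.0853  0.1066] t 5.25 gap 0.0003763774405717393
```

View pics/s2.png

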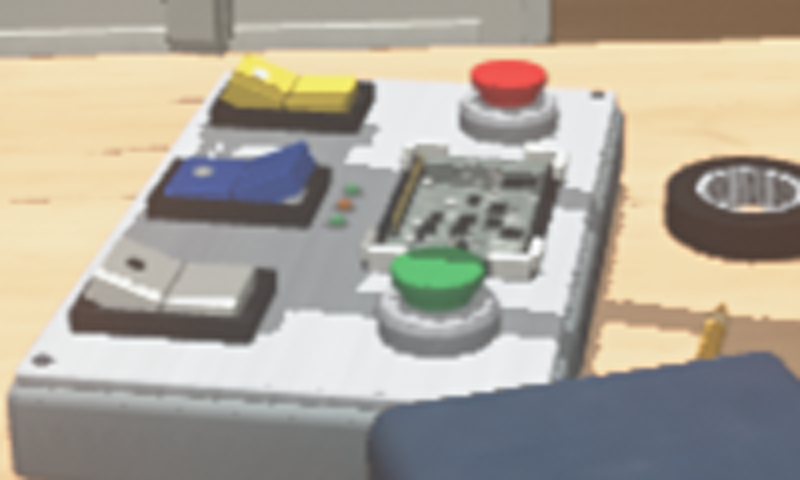

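The blue rocker now lies flat at its dot (203,172) with the near half up (300,150). Yellow and white are unchanged. Yellow is next.

Call:
drive_tool:
  series:
    - {"dp": [-0.1,-3,0],"twist": [0,0,0]}
    - {"dp": [0,-3,0],"twist": [0,0,0]}
    - {"dp": [0,-3,0],"twist": [0,0,0]}
    - {"dp": [0,0,0],"twist": [0,0,0]}
    - {"dp": [0,0,1],"twist": [0,0,0]}

```text
time: 5.8
tool_pos: [0.6078, -0.1739, 0.0945]
ee_rot: [0.001, 0.109, 0.994, 0.0]
contact_force: [0.4, -0.1, 0.1]
finger_gap: 0.0003
grip_force: 0.0
```

Call:
drive_tool:
  series:
    - {"dp": [0,0,1.5],"twist": [0,0,0]}
    - {"dp": [0,0,1],"twist": [0,0,0]}
    - {"dp": [0,0,0.3],"twist": [0,0,0]}
    - {"dp": [0,0,0],"twist": [0,0,0]}
    - {"dp": [0,0,0],"twist": [0,0,0]}

```text
time: 6.3
tool_pos: [0.608, -0.173, 0.0669]
ee_rot: [0.0, 0.108, 0.994, -0.0]
contact_force: [-0.8, -0.7, 0.1]
finger_gap: 0.0008
grip_force: 0.0
```

Call:
drive_tool:
  series:
    - {"dp": [0,0,0.3],"twist": [0,0,0]}
    - {"dp": [0,0,0.3],"twist": [0,0,0]}
    - {"dp": [0,0,0.2],"twist": [0,0,0]}
    - {"dp": [0,0,0.2],"twist": [0,0,0]}
    - {"dp": [0,0,0],"twist": [0,0,0]}

```text
time: 6.8
tool_pos: [0.6084, -0.1737, 0.0573]
ee_rot: [0.001, 0.108, 0.994, -0.0]
contact_force: [3.3, -0.4, 4.4]
finger_gap: 0.0005
grip_force: 2.0
```

Call:
drive_tool:
  series:
    - {"dp": [0,0,0.1],"twist": [0,0,0]}
    - {"dp": [0,0,0.1],"twist": [0,0,0]}
    - {"dp": [0,0,0.1],"twist": [0,0,0]}
    - {"dp": [0,0,0],"twist": [0,0,0]}
    - {"dp": [0,0,0],"twist": [0,0,0]}

```text
time: 7.3
tool_pos: [0.6085, -0.1737, 0.0571]
ee_rot: [0.002, 0.108, 0.994, -0.001]
contact_force: [-2.9, 2.7, 20.4]
finger_gap: 0.0008
grip_force: 10.3
```

Call:
drive_tool:
  series:
    - {"dp": [0,0,0],"twist": [0,0,0]}
    - {"dp": [0,0,-1],"twist": [0,0,0]}
    - {"dp": [0,0,-3],"twist": [0,0,0]}
    - {"dp": [0,0,-3],"twist": [0,0,0]}
    - {"dp": [0,0,0],"twist": [0,0,0]}

```text
time: 7.8
tool_pos: [0.6094, -0.1743, 0.1276]
ee_rot: [0.003, 0.108, 0.994, -0.001]
contact_force: [0.2, -1.5, -0.1]
finger_gap: 0.0006
grip_force: 0.0
```

Run:
```python
from h import *
from rig import env
import cv2
s=env.state();togo(s,(.546,.0248,.078))
c=env.capture("side")
cv2.imwrite("pics/s3.png",cv2.resize(c["pixels"][185:305,145:345],None,fx=4,fy=4,interpolation=cv2.INTER_CUBIC)[...,::-1])
```

```text
dp cm [10.5  18.09  4.87] twist [-0.09  0.33  0.03] F [ 0.17 -1.47 -0.15] tcp [ 0.6094 -0.1743  0.1276] t 7.8 gap 0.0005854113480546004
```

View pics/s3.png

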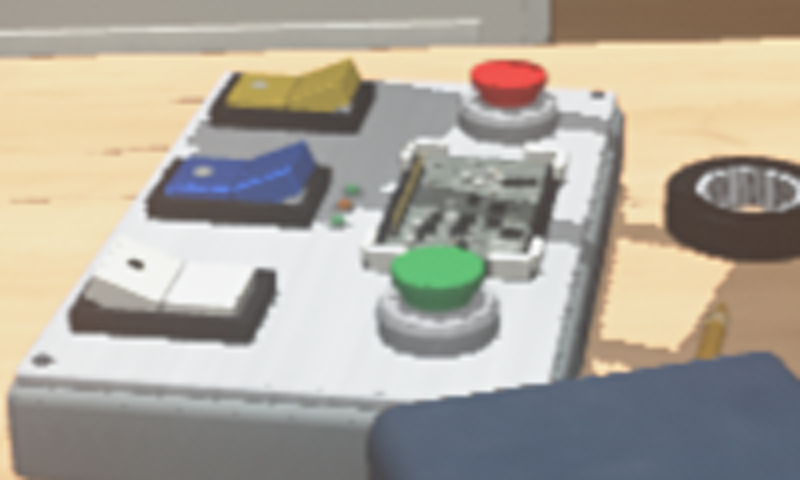

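Blue and yellow both lie flat at their dots (203,172) and (260,85). White is still off, and both buttons are up. Moving to green.

Call:
drive_tool:
  series:
    - {"dp": [2.1,3.6,0],"twist": [0,0,0]}
    - {"dp": [2.1,3.6,0],"twist": [0,0,0]}
    - {"dp": [2.1,3.6,0],"twist": [0,0,0]}
    - {"dp": [2.1,3.6,0],"twist": [0,0,0]}
    - {"dp": [2.1,3.7,0],"twist": [0,0,0]}

```text
time: 8.35
tool_pos: [0.5418, 0.0274, 0.1218]
ee_rot: [-0.002, 0.109, 0.994, 0.0]
contact_force: [0.6, -0.3, -0.2]
finger_gap: 0.0005
grip_force: 0.0
```

Call:
drive_tool:
  series:
    - {"dp": [0,0,0],"twist": [0,0,0]}
    - {"dp": [0,0,2],"twist": [0,0,0]}
    - {"dp": [0,0,2],"twist": [0,0,0]}
    - {"dp": [0,0,0.7],"twist": [0,0,0]}
    - {"dp": [0,0,0],"twist": [0,0,0]}

```text
time: 8.85
tool_pos: [0.5425, 0.0257, 0.0747]
ee_rot: [-0.002, 0.108, 0.994, 0.0]
contact_force: [-0.4, 0.0, 0.1]
finger_gap: 0.0006
grip_force: 0.0
```

Run:
```python
from h import *
from rig import env
togo(env.state(),(.546,.0248,.069))
```

```text
dp cm [-0.37 -0.02  0.57] twist [-0.03 -0.26  0.  ] F [-0.39  0.05  0.11] tcp [0.5425 0.0257 0.0747] t 8.85 gap 0.00055449269919854
```

Call:
drive_tool:
  series:
    - {"dp": [-0.3,0,0],"twist": [0,0,0]}
    - {"dp": [0,0,0.4],"twist": [0,0,0]}
    - {"dp": [0,0,0.4],"twist": [0,0,0]}
    - {"dp": [0,0,0.3],"twist": [0,0,0]}
    - {"dp": [0,0,0],"twist": [0,0,0]}

```text
time: 9.35
tool_pos: [0.5476, 0.0251, 0.0659]
ee_rot: [0.001, 0.108, 0.994, -0.0]
contact_force: [0.4, -0.5, 3.1]
finger_gap: 0.0005
grip_force: 1.5
```

Call:
drive_tool:
  series:
    - {"dp": [0,0,0.1],"twist": [0,0,0]}
    - {"dp": [0,0,0.1],"twist": [0,0,0]}
    - {"dp": [0,0,0],"twist": [0,0,0]}
    - {"dp": [0,0,0],"twist": [0,0,0]}
    - {"dp": [0,0,0],"twist": [0,0,0]}

```text
time: 9.85
tool_pos: [0.5475, 0.0251, 0.064]
ee_rot: [0.001, 0.108, 0.994, -0.0]
contact_force: [1.5, -2.2, 5.0]
finger_gap: 0.0001
grip_force: 2.2
```

Nearly down at 5 N. A little more, until it is firmly on the stop.

Call:
drive_tool:
  series:
    - {"dp": [0,0,0.1],"twist": [0,0,0]}
    - {"dp": [0,0,0.1],"twist": [0,0,0]}
    - {"dp": [0,0,0],"twist": [0,0,0]}
    - {"dp": [0,0,0],"twist": [0,0,0]}
    - {"dp": [0,0,0],"twist": [0,0,0]}

```text
time: 10.35
tool_pos: [0.5476, 0.0251, 0.063]
ee_rot: [0.001, 0.108, 0.994, -0.0]
contact_force: [0.2, -1.5, 13.6]
finger_gap: 0.0008
grip_force: 6.8
```

Call:
drive_tool:
  series:
    - {"dp": [0,0,0],"twist": [0,0,0]}
    - {"dp": [0,0,0],"twist": [0,0,0]}
    - {"dp": [0,0,0],"twist": [0,0,0]}
    - {"dp": [0,0,0],"twist": [0,0,0]}
    - {"dp": [0,0,0],"twist": [0,0,0]}

```text
time: 10.85
tool_pos: [0.5476, 0.0252, 0.063]
ee_rot: [0.001, 0.108, 0.994, -0.0]
contact_force: [0.0, -1.6, 14.1]
finger_gap: 0.0003
grip_force: 6.8
```

The button is on its stop at 63.0 mm with a steady 14 N, so I'll hand in.

```bash
python3 -c "
from rig import env
print(env.hand_in())"
```

```text
the job is handed in; nothing more can be done
None
```

I switched the blue rocker on, then the yellow, and handed the job in with the green button held fully down (63.0 mm, about 14 N); the white rocker and red button looked untouched in the last picture, and no verdict came back.

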